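# Slide an engraving blank over the edge and load it into the plate engraver

### The arm

A 6-joint arm with a two-finger parallel gripper is mounted at the origin on the work surface. World frame = base frame: x ahead of the robot, y to its left, z up, the work surface at z = 0. Lengths are in m, angles in rad, forces in N, time in s.
With the tool pointing down it reaches from about 0.35 to 0.975 m from the base axis. Payload 4.9 kg.
Tool frame: the origin (TCP) lies midway between the tips of the shut fingers; the grasp point (between the pads) lies 19 mm behind it; z points along the fingers, y is the direction in which the jaws open and shut (so a half turn about z gives the same grasp; the last joint's range is limited). The gripper opens to 85 mm and grips with 20 to 120 N. Pads are 22 mm wide; open, the fingers measure 114 mm over their backs; the gripper's body (76 mm by 85 mm) begins 54 mm behind the grasp point. The pads swing forward as they close: fully open they stand 13 mm farther back than shut.
Start: joints at [-1.328, 0.053, 1.613, -0, 1.476, -0.119], TCP at [0.221, -0.585, 0.231] pointing down, gripper open.
Joint ranges: [-3.01, 3.01], [-1.01, 2.22], [0.06, 2.58], [-1.02, 4.17], [0.09, 2.62], [-3.14, 3.14]. Speed limits (rad/s): [2.57, 2.57, 3.14, 3.14, 3.14, 3.14].

### API

Orientations are given as a rotation vector (axis times angle).
In Python, from station import ctrl gives the robot as it stands.
- The arm moves only by the tool apply_moves, never from a script. Its argument "rows" is a list of rows, each a list of 6 numbers: the shift along the tool's x, y, z in cm, then the turn, a rotation vector about the tool's x, y, z in units of 5 degrees (1.0 is 5 degrees). In form: [[x, y, z, rx, ry, rz], ...]. A call has 1 to 20 rows; each row is the pose to reach, as a shift and turn from the pose measured when the call began, along the tool's axes at that moment; what a row does not reach only later rows make up. A row lasts 1/10 s, in which the tool goes at most 50 mm and 8.59 degrees, less where a joint would pass 70% of its speed; a pose out of reach is approached as far as the arm can. A call with a gripper value outside its range is refused whole. "grip" is the closure, from 0 (fully open) to 1 (shut), set as the call begins (left out, the last holds). The fingers move at their own pace and stop on an object; "squeeze" is the grip in N (left out, the last holds). Time passes only in rows, so rows that repeat a pose let the fingers close. It gives the time, the measured TCP pose, the force and the opening at its end, in the units of the state.
- ctrl.get_obs(): the state, without advancing time (a new reading comes with each control period).
- ctrl.get_image(name): name is "scene" or "top" or "wrist"; returns a dict with "color" (400x640x3 uint8, blue, green, red), "mtx" (3x3 intrinsics, pixels), "rvec" (rotation vector, rad) and "tvec" (3), from world to camera coordinates, as OpenCV has them. Camera axes: x right, y down, z forward; pixel columns grow to the right and rows downward; lengths in m; the calibration is good to about 2 mm. A picture is of the moment at which its call begins. There is no depth.
- ctrl.finish_job(): hands the job in, once; it reports no verdict.
The state is a dict: "t": time; "q": joint angles; "dq": joint speeds; "effort": joint torques, N m; "tool_pos": TCP position; "tool_rot": TCP orientation; "contact_force": force on the tool from outside, world axes, zero at the start; "wrist_torque": the same for the moment, N m; "opening": finger opening in m.
Only numpy, scipy, OpenCV 4.12 (cv2) and the standard library are available. Lean on these libraries where they do the work, as an engineer would, in place of code of your own. Each camera call takes 0.05 s, during which the arm holds its last target.

### The job

Load the red engraving blank into the desktop engraver: press a fingertip gently on top of it and slide it along its holder until about a third of it sticks out over the holder's front edge, then pinch the overhanging end by its two long sides and lift it out. Feed its other end into the engraver's slot and push it gently until it is fully home against the stop inside, then let go. Do not drop it, keep the pressing and pushing under about 20 N so that it does not crack, and leave everything else on the counter where it is.

Things in the scene. Friction and masses are not known exactly. Their poses are not given: they have to be found in the camera images.
- blank_mid (a point): Centre (half-way up) of the red blank with a brass border line: a rigid plate 120 mm long (its x), 60 mm wide (y), 4 mm thick (z up), about 45 g. It starts flat in the holder's channel, long axis along it, front end 4 to 12 mm behind the holder's front edge. It cracks if pressed against the holder or pushed against the engraver with more than 20 N.
- holder_edge (a point): Middle of the holder's front edge, at the height of its channel floor, 60 mm above the counter. x points straight back along the channel, y left across it, z up. The channel is 63 mm wide, 4 mm deep, open only at the front, closed 144 mm behind the edge.
- holder: Fixed dark-wood step, 150 mm long (x), 112 mm wide (y), 64 mm high, axes as at its edge; origin on the counter, 70 mm behind its front edge. The top is level with the blank all round, so the blank cannot be gripped in it. The channel floor is slick. Press on the rear half of the blank to drag it; with more than 60 mm sticking out it may tip off.
- shoe_face (a point): Spring-loaded brass shoe, 20 mm long, in the +y wall of the channel, 41 to 61 mm behind the front edge. It presses the blank sideways with about 1.2 N, so that pulling it along takes about 1.5 N more; a fingertip must press with about 7 to 15 N to drag the blank without slipping.
- engraver_home (a point): Where the blank's centre (half-way up) lies when it is fully home in the engraver. x points straight into the machine, y left, z up. The rigid stop is 60 mm past this point (+x); the slot begins 17 mm past it, is 64 mm wide, roof 10 mm or more above its floor. Flared yellow cheeks guide the blank in, from 5 mm before this point on (85 mm wide there).
- engraver: Fixed grey box 115 mm long, 140 mm wide, 111 mm high, axes as at the home point; origin on the counter right below that. A level steel tongue, 32 mm wide, top 45 mm above the counter, carries the blank; it reaches 50 mm out before the home point, so the outer 10 mm of a seated blank hang free. Beside the tongue fingers have room, and 39 mm below the blank's edges.
- mug: White mug, 80 mm wide, 95 mm high, handle; origin at the centre of its underside. Leave alone.
- mouse: Black computer mouse, 105 x 62 mm, 34 mm high; origin under its centre. Leave alone.
- stamp: Small hand stamp with wooden knob, 40 x 30 mm, 66 mm high; origin under its centre. Leave alone.
- carton: Drink carton with a blue band, 65 x 65 mm, 170 mm high; origin under its centre. Leave alone.
- clip_jar: Glass jar with brass cap, 56 mm wide, 75 mm high; origin under its centre. Leave alone.
- card_box: Cardboard box of cards, 110 x 160 mm, 78 mm high; origin under its centre. Leave alone.
Mind the look-alikes: they are no part of the job. Leave any pink or purple look-alike of the holder alone.

How it is judged:
By the outcome, as a careful person would: the job done as asked, in the order asked, and still so for the second after the job is handed in, with the robot touching nothing.
It also fails if it takes over 72 s, if anything falls off the work surface, if the arm or the gripper's body presses on something with over 40 N, if the wrist force passes 120 N, or if a joint passes its speed limit or range.

## Working session

There is one attempt and no reset: what is moved stays moved. The work goes in short steps, Python scripts to look and compute and a tool call to move; the robot and the scene stay as the last step left them, time stands still between calls to the robot, and variables do not carry over. Pictures are saved under pics/ and viewed, and the job is handed in when it is done.

Besides the shell and the picture viewer there is one more tool, called after "Emit:" as a command line: name --pt "numbers of a row" for each row, then --argument value for the rest. apply_moves: Moves the arm, as the interface text tells. Its arguments: {"type":"object","properties":{"rows":{"type":"array","items":{"type":"array","items":{"type":"number"}}},"grip":{"type":"number"},"squeeze":{"type":"number"}},"required":["rows"]}

```bash
ls; mkdir -p pics; cat > h.py <<'E'
import numpy as np, cv2
from station import ctrl
from scipy.spatial.transform import Rotation as R
def snap(name,fn=None):
    im=ctrl.get_image(name)
    if fn: cv2.imwrite('pics/'+fn,im['color'])
    np.savez('last_%s.npz'%name,**im)
    return im
def ray(im,px):
    p=cv2.undistortPoints(np.array(px,float).reshape(-1,1,2),np.array(im['mtx']),None).reshape(-1,2)
    Rm=cv2.Rodrigues(np.array(im['rvec'],float))[0]; t=np.array(im['tvec'],float).reshape(3)
    c=-Rm.T@t; d=np.c_[p,np.ones(len(p))]@Rm
    return c,d
def onz(im,px,z):
    c,d=ray(im,px); s=(z-c[2])/d[:,2]
    return c+s[:,None]*d
def proj(im,P):
    return cv2.projectPoints(np.array(P,float).reshape(-1,1,3),np.array(im['rvec'],float),np.array(im['tvec'],float),np.array(im['mtx']),None)[0].reshape(-1,2)
E
python3 - <<'E'
from h import *
for n in ['scene','top','wrist']: 
    im=snap(n,n+'0.png'); print(n,(-cv2.Rodrigues(im['rvec'])[0].T@np.array(im['tvec']).reshape(3)).round(3))
print(ctrl.get_obs())
E
```

```text
pics
scene [ 1.187 -0.125  0.978]
top [0.438 0.025 1.241]
wrist [ 0.298 -0.555  0.373]
{'t': 0.15, 'q': array([-1.32801760e+00,  5.32083476e-02,  1.61396219e+00, -1.08782095e-05,
        1.47599560e+00, -1.19000559e-01]), 'dq': array([-0.00060942,  0.00016431, -0.00333303, -0.00152271,  0.00212303,
        0.00033186]), 'effort': array([ 6.03315448e-05, -3.94241202e+01, -3.70722163e+01, -1.63053487e-04,
        4.67656500e-03, -6.09565816e-06]), 'tool_pos': array([ 0.22109325, -0.58407642,  0.23035329]), 'tool_rot': array([-3.08879003e+00, -5.64906702e-01,  1.69761346e-04]), 'contact_force': array([-0.62845405, -0.16299602,  0.68774646]), 'wrist_torque': array([0.02369861, 0.04403812, 0.01034311]), 'opening': 0.08566183068975566}
```

View pics/scene0.png

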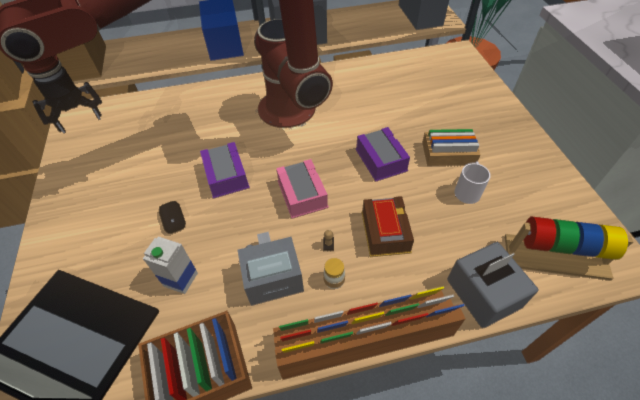

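View pics/top0.png

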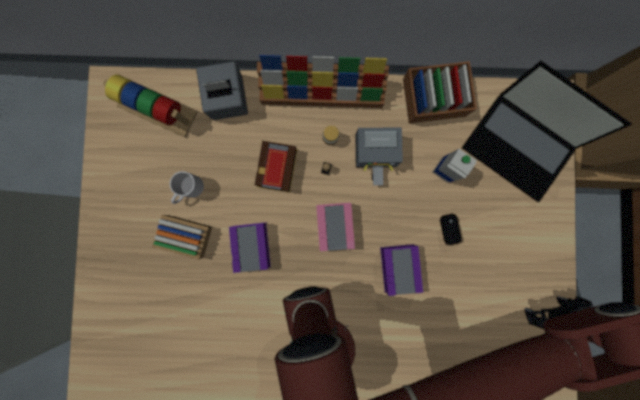

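View pics/wrist0.png

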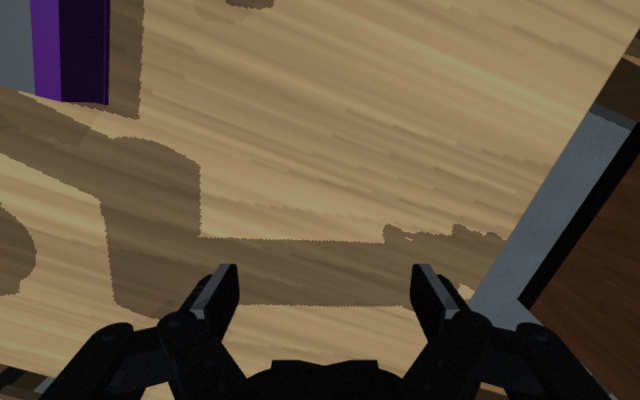

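The dark-wood holder with the red blank is at scene (388,220) and top (275,167). The engraver is at scene (270,268) and top (379,148), its tongue pointing at the robot. I'll zoom in on both.

```bash
python3 - <<'E'
from h import *
s=np.load('last_scene.npz'); t=np.load('last_top.npz')
cs=cv2.resize(s['color'][180:310,220:430],None,fx=3.8,fy=3.8,interpolation=cv2.INTER_CUBIC)
ct=cv2.resize(t['color'][115:205,240:420],None,fx=4.4,fy=4.4,interpolation=cv2.INTER_CUBIC)
cv2.imwrite('pics/cs.png',cs);cv2.imwrite('pics/ct.png',ct)
E
```

```text
(no output)
```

View pics/cs.png

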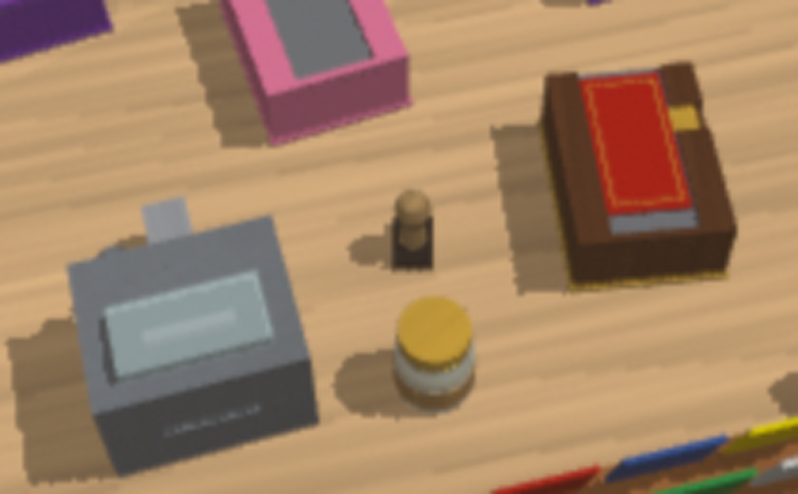

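View pics/ct.png

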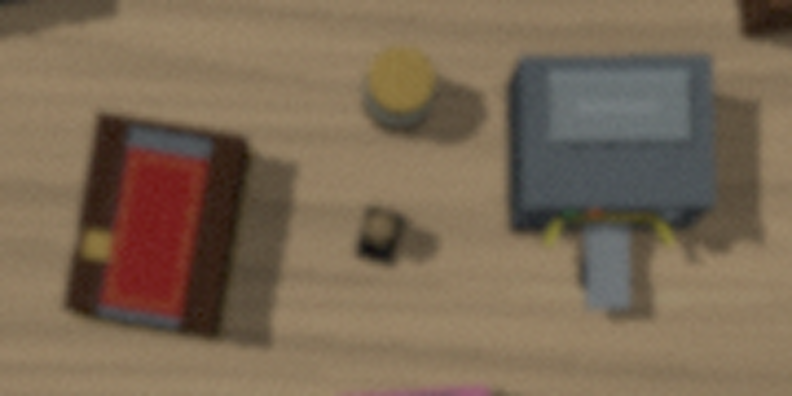

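Holder front faces the robot: the shoe is on its left near the robot side, and the channel is open there. Now I'll measure with masks in the scene and top views.

```bash
python3 - <<'E'
from h import *
def redmask(im,box):
    hsv=cv2.cvtColor(im['color'],cv2.COLOR_BGR2HSV)
    m=(((hsv[...,0]<12)|(hsv[...,0]>172))&(hsv[...,1]>170)&(hsv[...,2]>60)).astype(np.uint8)
    k=np.zeros_like(m);x0,y0,x1,y1=box;k[y0:y1,x0:x1]=m[y0:y1,x0:x1];
    return cv2.morphologyEx(k,cv2.MORPH_CLOSE,np.ones((5,5)))
for n,b in [('top',(255,140,300,195)),('scene',(360,190,415,250))]:
    im=np.load(f'last_{n}.npz'); m=redmask(im,b)
    c=max(cv2.findContours(m,cv2.RETR_EXTERNAL,cv2.CHAIN_APPROX_NONE)[0],key=cv2.contourArea).reshape(-1,2)
    P=onz(im,c,0.064)[:,:2]
    r=cv2.minAreaRect((P*1000).astype(np.float32)); print(n,'blank',r, m.sum())
im=np.load('last_top.npz')
# dark wood top & tongue
hsv=cv2.cvtColor(im['color'],cv2.COLOR_BGR2HSV)
print('tongue px', hsv[178,378],'holder wood',hsv[170,292], 'floor',hsv[145,278])
S=4.4
def g(x,y):return (240+ (x+.5)/S-.5,115+(y+.5)/S-.5)
print('holder top corners',onz(im,[g(102,117),g(245,140),g(218,332),g(68,308)],0.064).round(3).tolist())
print('tongue',onz(im,[g(585,228),g(630,228),g(632,308),g(587,310)],0.045).round(3).tolist())
print('engr top',onz(im,[g(524,56),g(712,57),g(715,205),g(524,208)],0.111).round(3).tolist())
print('cheek tips',onz(im,[g(549,242),g(674,242)],0.05).round(3).tolist())
o=ctrl.get_obs(); print(R.from_rotvec(o['tool_rot']).as_matrix().round(3))
E
```

```text
top blank ((599.653564453125, 172.31375122070312), (61.764225006103516, 111.41264343261719), 81.51868438720703) 615
scene blank ((598.8861083984375, 176.66998291015625), (60.8007698059082, 118.93805694580078), 81.82127380371094) 778
tongue px [ 99  15 117] holder wood [ 17 135  49] floor [ 0  0 67]
holder top corners [[0.684, 0.217, 0.064], [0.67, 0.11, 0.064], [0.526, 0.125, 0.064], [0.541, 0.236, 0.064]]
tongue [[0.615, -0.148, 0.045], [0.616, -0.182, 0.045], [0.555, -0.185, 0.045], [0.553, -0.151, 0.045]]
engr top [[0.728, -0.092, 0.111], [0.732, -0.227, 0.111], [0.625, -0.231, 0.111], [0.618, -0.095, 0.111]]
cheek tips [[0.603, -0.121, 0.05], [0.606, -0.215, 0.05]]
[[ 0.935  0.354 -0.   ]
 [ 0.354 -0.935  0.002]
 [ 0.    -0.002 -1.   ]]
```

Emit:
apply_moves --pt "2 -2.5 -2 0 0 0.3" --pt "5 -6 -4 0 0 0.6" --pt "8 -9.7 -5 0 0 1" --pt "11 -13.3 -5 0 0 1.5" --pt "14 -17 -5 0 0 2" --pt "17 -20.6 -5 0 0 2.5" --pt "20 -24.2 -5 0 0 3" --pt "23 -27.9 -5 0 0 3.5" --pt "26 -31.5 -5 0 0 4" --pt "29 -35.2 -5 0 0 4.4" --pt "32 -38.8 -5 0 0 4.8" --pt "35 -42.4 -5 0 0 5.2" --pt "38 -46 -5 0 0 5.6" --pt "41 -49.7 -5 0 0 5.8" --pt "44 -53.3 -5 0 0 5.8" --pt "47 -57 -5 0 0 5.8" --pt "49.5 -60 -5 0 0 5.8" --pt "51.4 -62.3 -5 0 0 5.8" --pt "51.4 -62.3 -5 0 0 5.8" --grip 1 --squeeze 40

```text
t: 2.05
tool_pos: [0.4814, 0.1832, 0.2807]
tool_rot: [-3.132, 0.22, 0.003]
contact_force: [-0.7, -1.1, 0.8]
opening: 0.0001
```

```bash
python3 - <<'E'
from h import *
snap('wrist','w1.png'); o=ctrl.get_obs(); print(o); print(R.from_rotvec(o['tool_rot']).as_matrix().round(3))
E
```

```text
{'t': 2.1, 'q': array([ 2.15526263e-01, -2.39525413e-01,  1.80428937e+00,  1.37964091e-03,
        1.57858592e+00,  1.92781832e+00]), 'dq': array([-0.04132161, -0.03063276,  0.02328862, -0.01033596,  0.00595438,
       -0.00988872]), 'effort': array([  1.04167197, -26.83469296, -38.22771192,   0.12371528,
        -0.06941808,   0.059294  ]), 'tool_pos': array([0.48109228, 0.18167599, 0.28070812]), 'tool_rot': array([-3.13290787,  0.22200208,  0.003259  ]), 'contact_force': array([-0.07537826, -0.15183215,  0.37495522]), 'wrist_torque': array([-0.01965889, -0.03938648,  0.01654993]), 'opening': 9.524498275204048e-05}
[[ 0.99  -0.141 -0.002]
 [-0.141 -0.99   0.001]
 [-0.002 -0.001 -1.   ]]
```

View pics/w1.png

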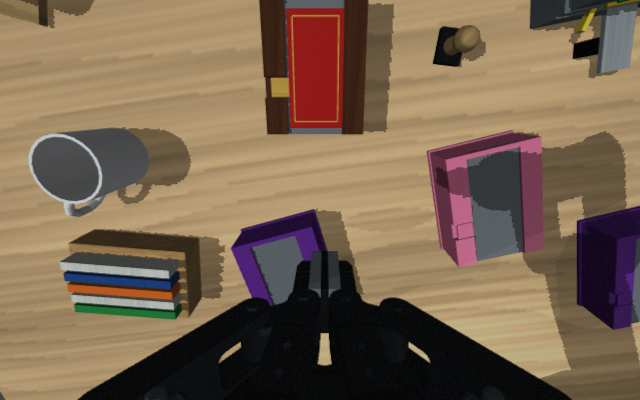

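The wrist picture shows the whole blank: left side at col 288, right side at col 344, front end at row 128, brass shoe at (280,87) and holder front edge at row 133. The engraver tongue is at (617,45), with a cheek at (588,20). Measuring these.

```bash
cat >> h.py <<'E'
def redrect(im,box,z):
    hsv=cv2.cvtColor(im['color'],cv2.COLOR_BGR2HSV)
    m=(((hsv[...,0]<14)|(hsv[...,0]>170))&(hsv[...,1]>150)&(hsv[...,2]>50)).astype(np.uint8)
    k=np.zeros_like(m);x0,y0,x1,y1=box;k[y0:y1,x0:x1]=m[y0:y1,x0:x1]
    k=cv2.morphologyEx(k,cv2.MORPH_CLOSE,np.ones((7,7)))
    c=max(cv2.findContours(k,cv2.RETR_EXTERNAL,cv2.CHAIN_APPROX_NONE)[0],key=cv2.contourArea)
    P=(onz(im,c.reshape(-1,2),z)[:,:2]*1000).astype(np.float32)
    return cv2.minAreaRect(P),cv2.boxPoints(cv2.minAreaRect(P)).round(1).tolist(),cv2.boundingRect(c)
E
python3 - <<'E'
from h import *
im=np.load('last_wrist.npz')
r=redrect(im,(270,0,365,140),0.064); print(r)
big=cv2.resize(im['color'][0:150,240:390],None,fx=4,fy=4,interpolation=cv2.INTER_CUBIC)
cv2.imwrite('pics/w1h.png',big)
cv2.imwrite('pics/w1e.png',cv2.resize(im['color'][0:90,520:640],None,fx=6,fy=6,interpolation=cv2.INTER_CUBIC))
E
```

```text
(((600.7249145507812, 176.779296875), (107.39472198486328, 133.1565399169922), 81.89712524414062), [[527.2000122070312, 133.0], [659.0999755859375, 114.19999694824219], [674.2000122070312, 220.60000610351562], [542.4000244140625, 239.3000030517578]], (270, 0, 95, 134))
```

View pics/w1h.png

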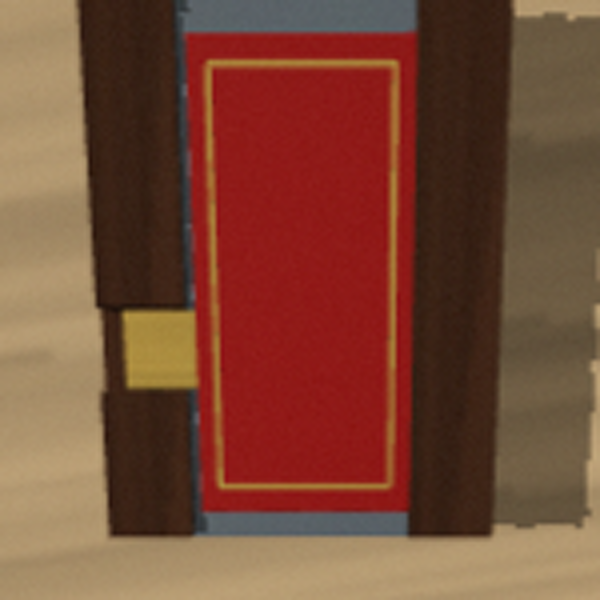

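View pics/w1e.png

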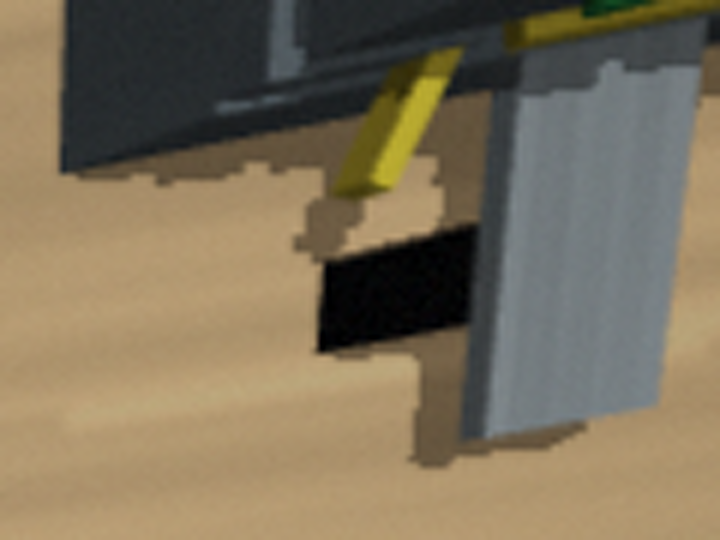

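```bash
sed -i 's/>150)&(hsv\[...,2\]>50)/>190)\&(hsv[...,2]>95)/' h.py; python3 - <<'E'
from h import *
im=np.load('last_wrist.npz')
print(redrect(im,(270,0,365,140),0.064))
g=lambda x,y,ox,s:(ox+(x+.5)/s-.5,(y+.5)/s-.5)
a=lambda *p:g(*p,240,4); b=lambda *p:g(*p,520,6)
B=onz(im,[a(188,34),a(415,34),a(409,511),a(203,511)],.064); print('blank corners',(B*1000).round(1).tolist(), (B.mean(0)*1e3).round(1), np.linalg.norm(B[0]-B[3]),np.linalg.norm(B[0]-B[1]))
H=onz(im,[a(111,536),a(195,534),a(410,535),a(491,535)],.064); print('holder front top',(H*1000).round(1).tolist())
T=onz(im,[b(487,440),b(659,407),b(521,92),b(699,66)],.045);print('tongue',(T*1000).round(1).tolist())
print(np.degrees(np.arctan2(*(T[0]-T[1])[[0,1]])), [np.degrees(np.arctan2(d[1],d[0])) for d in (B[0]-B[3],B[1]-B[2])])
E
```

```text
(((600.1388549804688, 176.7535400390625), (59.9967041015625, 118.36602020263672), 81.92857360839844), [[537.2999877929688, 155.39999389648438], [654.5, 138.6999969482422], [662.9000244140625, 198.10000610351562], [545.7999877929688, 214.8000030517578]], (287, 9, 57, 119))
blank corners [[663.6, 197.4, 64.0], [655.4, 139.3, 64.0], [536.9, 155.4, 64.0], [545.3, 214.6, 64.0]] [600.3 176.7  64. ] 0.11957101588395956 0.05873948915341222
holder front top [[542.1, 242.5, 64.0], [539.2, 218.1, 64.0], [530.1, 155.9, 64.0], [526.8, 132.5, 64.0]]
tongue [[554.1, -149.4, 45.0], [555.4, -181.1, 45.0], [613.3, -146.8, 45.0], [613.0, -178.2, 45.0]]
-2.4412423364655047 [np.float64(-8.269929634213941), np.float64(-7.749179507154465)]
```

Emit:
apply_moves --pt "2 -0.2 2 0 0 0" --pt "5 -0.4 5 0 0 0" --pt "8.5 -0.7 9 0 0 0" --pt "12 -1 13 0 0 0" --pt "14 -1.2 16 0 0 0" --pt "14.9 -1.2 18 0 0 0" --pt "14.9 -1.2 19.5 0 0 0" --pt "14.9 -1.2 20.2 0 0 0" --pt "14.9 -1.2 20.5 0 0 0" --pt "14.9 -1.2 20.5 0 0 0" --pt "14.9 -1.2 20.5 0 0 0"

```text
t: 3.2
tool_pos: [0.6305, 0.173, 0.0772]
tool_rot: [-3.132, 0.221, -0.001]
contact_force: [-0.2, 0.1, -0.5]
opening: -0.0
```

```bash
python3 - <<'E'
from h import *
snap('wrist','w2.png'); o=ctrl.get_obs(); print(o['tool_pos'],o['contact_force'],o['t']); print(R.from_rotvec(o['tool_rot']).as_matrix().round(3))
E
```

```text
[0.63053591 0.17300645 0.07720705] [-0.27565742  0.2612858  -0.32998317] 3.25
[[ 0.99  -0.141  0.001]
 [-0.141 -0.99   0.001]
 [ 0.    -0.001 -1.   ]]
```

View pics/w2.png

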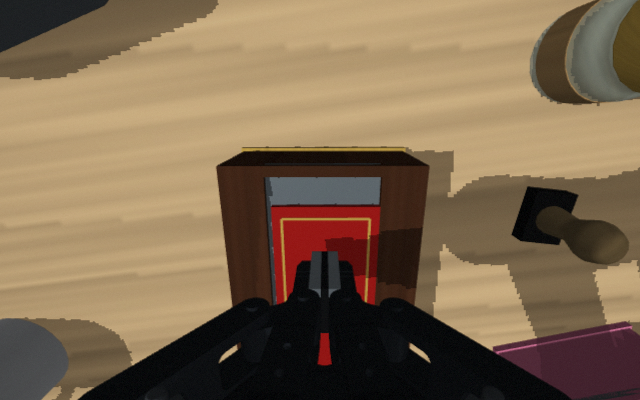

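The fingertip at (325,265) sits over the middle of the blank's rear half (cols 271–380). Next I approach until contact.

Emit:
apply_moves --pt "0 0 0.4 0 0 0" --pt "0 0 0.8 0 0 0" --pt "0 0 1 0 0 0" --pt "0 0 1.1 0 0 0" --pt "0 0 1.2 0 0 0" --pt "0 0 1.2 0 0 0"

```text
t: 3.85
tool_pos: [0.6304, 0.173, 0.0649]
tool_rot: [-3.132, 0.222, -0.0]
contact_force: [-0.1, 0.7, -0.2]
opening: 0.0003
```

Emit:
apply_moves --pt "0 0 0.05 0 0 0" --pt "0 0 0.1 0 0 0" --pt "0 0 0.15 0 0 0" --pt "0 0 0.15 0 0 0"

```text
t: 4.25
tool_pos: [0.6306, 0.173, 0.0641]
tool_rot: [-3.132, 0.221, -0.0]
contact_force: [-2.3, -0.4, 3.7]
opening: -0.0002
```

Emit:
apply_moves --pt "0 0 0.1 0 0 0" --pt "0 0 0.13 0 0 0" --pt "0 0 0.15 0 0 0" --pt "0 0 0.15 0 0 0"

```text
t: 4.65
tool_pos: [0.6311, 0.1731, 0.064]
tool_rot: [-3.132, 0.221, -0.002]
contact_force: [-3.2, -0.6, 7.5]
opening: -0.0002
```

Emit:
apply_moves --pt "0 0 0.2 0 0 0" --pt "-0.1 0 0.22 0 0 0" --pt "-0.3 0 0.22 0 0 0" --pt "-0.6 0 0.22 0 0 0" --pt "-0.9 0 0.22 0 0 0" --pt "-1.2 0 0.22 0 0 0"

```text
t: 5.25
tool_pos: [0.6216, 0.1747, 0.0641]
tool_rot: [-3.132, 0.221, -0.012]
contact_force: [1.7, -1.5, 7.1]
opening: 0.0002
```

```bash
python3 - <<'E'
from h import *
snap('wrist','w3.png'); im=snap('scene');o=ctrl.get_obs(); print(o['tool_pos'],o['contact_force'],o['t'])
cv2.imwrite('pics/s3.png',cv2.resize(im['color'][170:260,330:450],None,fx=5,fy=5,interpolation=cv2.INTER_CUBIC))
E
```

```text
[0.62123813 0.17477657 0.06402026] [ 0.88108252 -1.84876208  6.15074446] 5.35
```

View pics/w3.png

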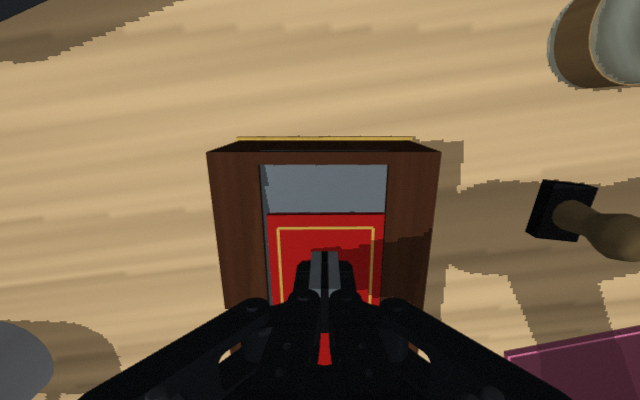

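View pics/s3.png

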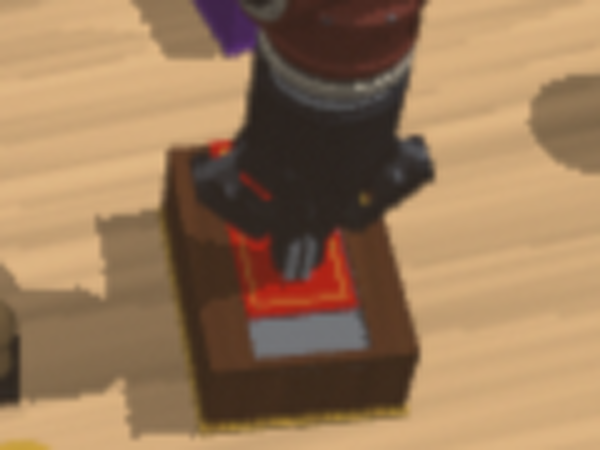

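```bash
cat >> h.py <<'E'
def rear(im,cols=range(285,370,5)):
    # first red row going up in columns -> rear end line of the blank
    hsv=cv2.cvtColor(im['color'],cv2.COLOR_BGR2HSV); m=((hsv[...,0]<14)|(hsv[...,0]>170))&(hsv[...,1]>190)&(hsv[...,2]>60)
    px=[(c,np.argmax(m[150:300,c])+149.5) for c in cols]
    P=onz(im,px,.064); u=np.array([.990,-.139]); s=P[:,:2]@u
    return np.median(s)*1000
E
python3 - <<'E'
from h import *
import cv2
u=np.array([.990,-.139])
im=np.load('last_wrist.npz'); print('rear s',rear(im),'tcp s',ctrl.get_obs()['tool_pos'][:2]@u*1000)
print('edge s',np.array([534.7,187.])@u,'initial front/center/rear',np.array([541.1,185.])@u,np.array([600.3,176.7])@u,np.array([659.5,168.4])@u)
E
```

```text
rear s 621.0572791921177 tcp s 590.7318086249264
edge s 503.36000000000007 initial front/center/rear 509.974 569.7357 629.4974
```

Emit:
apply_moves --pt "0 0 0.2 0 0 0" --pt "-0.2 0 0.25 0 0 0" --pt "-0.5 0 0.25 0 0 0" --pt "-0.8 0 0.25 0 0 0" --pt "-1.1 0 0.25 0 0 0" --pt "-1.4 0 0.25 0 0 0" --pt "-1.7 0 0.25 0 0 0" --pt "-2 0 0.25 0 0 0"

```text
t: 6.15
tool_pos: [0.6043, 0.1775, 0.0641]
tool_rot: [-3.131, 0.221, -0.022]
contact_force: [2.6, -1.6, 6.0]
opening: 0.0003
```

```bash
python3 - <<'E'
from h import *
u=np.array([.990,-.139])
im=snap('wrist','w4.png'); o=ctrl.get_obs(); print('rear s',rear(im),'tcp s',o['tool_pos'][:2]@u*1000,o['tool_pos'],o['contact_force'],o['t'])
E
```

```text
rear s 603.9735460660888 tcp s 573.215044417205 [0.60393831 0.17758186 0.06406558] [ 1.83812141 -1.37984656  7.37230229] 6.2
```

View pics/w4.png

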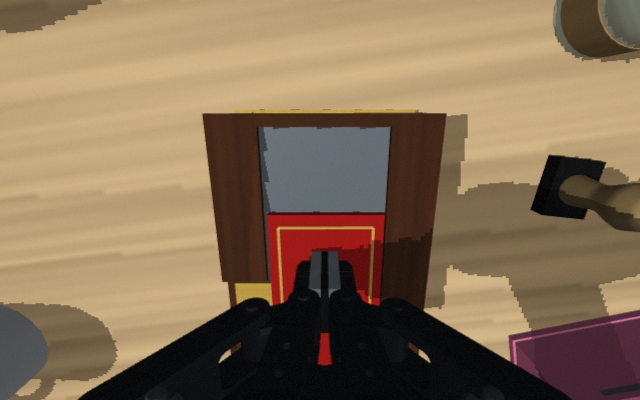

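The rear end of the blank moved with the finger (rear-to-TCP distance constant), so there is no slip. About 20 mm to go.

Emit:
apply_moves --pt "0 0 0.2 0 0 0" --pt "-0.2 0 0.25 0 0 0" --pt "-0.5 0 0.25 0 0 0" --pt "-0.8 0 0.25 0 0 0" --pt "-1.1 0 0.25 0 0 0" --pt "-1.4 0 0.25 0 0 0" --pt "-1.7 0 0.25 0 0 0" --pt "-2 0 0.25 0 0 0" --pt "-2.2 0 0.25 0 0 0" --pt "-2.2 0 0.25 0 0 0"

```text
t: 7.2
tool_pos: [0.585, 0.1807, 0.0641]
tool_rot: [-3.13, 0.221, -0.032]
contact_force: [1.4, -1.3, 7.1]
opening: -0.0002
```

```bash
python3 - <<'E'
from h import *
u=np.array([.990,-.139])
im=snap('wrist','w5.png'); o=ctrl.get_obs(); print('rear s',rear(im),'tcp s',o['tool_pos'][:2]@u*1000,o['tool_pos'],o['contact_force'],o['t'])
E
```

```text
rear s 584.8655881852862 tcp s 554.0274023059187 [0.58499032 0.1806692  0.06409336] [ 1.19716697 -2.1133998   8.06484617] 7.25
```

Emit:
apply_moves --pt "0 0 -0.5 0 0 0" --pt "0 0 -2 0 0 0" --pt "-1 0 -5 0 0 0" --pt "-4 0 -9 0 0 0" --pt "-8 0 -12 0 0 0" --pt "-12 0 -13 0 0 0" --pt "-14 0 -13 0 0 0" --pt "-15 0 -13 0 0 0" --pt "-15 0 -13 0 0 0" --pt "-15 0 -13 0 0 0" --grip 0

```text
t: 8.25
tool_pos: [0.4343, 0.2014, 0.191]
tool_rot: [-3.131, 0.221, -0.032]
contact_force: [0.3, 0.5, -0.1]
opening: 0.0855
```

```bash
python3 - <<'E'
from h import *
im=snap('wrist','w6.png'); o=ctrl.get_obs(); print(o['tool_pos'],o['contact_force'],o['t'],o['opening']); print(R.from_rotvec(o['tool_rot']).as_matrix().round(3))
E
```

```text
[0.43449004 0.20128685 0.19089042] [-1.25946348  0.34314026  0.53513594] 8.3 0.0852394353076627
[[ 0.99  -0.141  0.02 ]
 [-0.141 -0.99   0.002]
 [ 0.02  -0.004 -1.   ]]
```

View pics/w6.png

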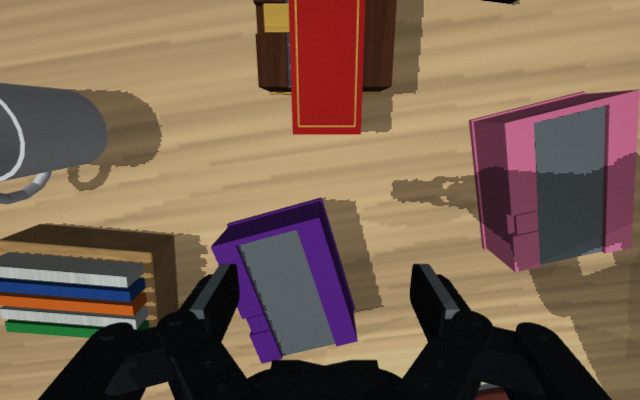

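The front end of the overhanging blank is at (294,133)–(361,133), and the holder edge is at row 90. I'll measure it and also check clearance to the purple look-alike at (285,280).

```bash
python3 - <<'E'
from h import *
im=np.load('last_wrist.npz')
hsv=cv2.cvtColor(im['color'],cv2.COLOR_BGR2HSV); m=((hsv[...,0]<14)|(hsv[...,0]>170))&(hsv[...,1]>190)&(hsv[...,2]>95)
m=cv2.morphologyEx(m.astype(np.uint8),cv2.MORPH_CLOSE,np.ones((5,5)))
m[140:]=0;m[:,:280]=0;m[:,375:]=0
pts=[]
for r in range(95,130,5):
    c=np.where(m[r])[0]; pts.append((c.min()-.5,r)); pts.append((c.max()+.5,r))
P=onz(im,pts,.064); L,Rr=P[::2],P[1::2]
print('width',np.linalg.norm(L-Rr,axis=1).round(4),'mid',((L+Rr)/2*1e3).round(1).tolist())
print('yaw',[np.degrees(np.polyfit(a[:,0],a[:,1],1)[0]) for a in (L,Rr)])
fr=[(c,np.where(m[:,c])[0].max()+.5) for c in range(300,358,5)]
F=onz(im,fr,.064); print('front',(F*1e3).round(1)[[0,-1]].tolist(),(F.mean(0)*1e3).round(1))
print('edge',(onz(im,[(260,90),(391,88)],.064)*1e3).round(1).tolist())
print('purple top corners',(onz(im,[(213,247),(320,199),(356,341)],.064)*1e3).round(1).tolist())
Rm=R.from_rotvec(ctrl.get_obs()['tool_rot']).as_matrix();p=ctrl.get_obs()['tool_pos']
f=F.mean(0); tgt=np.array([f[0]+.0139,f[1]-.002,.16]); print('tool delta cm to above',(Rm.T@(tgt-p)*100).round(2))
E
```

```text
width [0.0595 0.0598 0.06   0.0595 0.0589 0.0592 0.0594] mid [[527.2, 187.1, 64.0], [523.2, 187.7, 64.0], [519.2, 188.2, 64.0], [515.2, 189.2, 64.0], [511.1, 189.4, 64.0], [507.0, 190.0, 64.0], [502.8, 190.6, 64.0]]
yaw [np.float64(-7.4048866872530885), np.float64(-8.68135068240189)]
front [[498.9, 214.7, 64.0], [492.1, 166.7, 64.0]] [495.5 190.7  64. ]
edge [[539.1, 242.3, 64.0], [525.0, 132.5, 64.0]]
purple top corners [[403.1, 318.1, 64.0], [437.1, 205.9, 64.0], [271.0, 190.3, 64.0]]
tool delta cm to above [7.53 0.21 3.24]
```

Emit:
apply_moves --pt "2 0 1 0 -0.1 0" --pt "4.5 0.1 2 0 -0.2 0" --pt "6.5 0.2 3 0 -0.23 0" --pt "7.5 0.2 4 0 -0.23 0" --pt "7.5 0.2 4.5 0 -0.23 0" --pt "7.5 0.2 4.5 0 -0.23 0" --pt "7.5 0.2 4.5 0 -0.23 0"

```text
t: 9.0
tool_pos: [0.5091, 0.1888, 0.1473]
tool_rot: [-3.129, 0.222, 0.001]
contact_force: [-0.3, -0.5, 0.9]
opening: 0.0855
```

```bash
python3 - <<'E'
from h import *
im=snap('wrist','w7.png'); o=ctrl.get_obs(); p=o['tool_pos'];print(p,o['contact_force'],o['t']); Rm=R.from_rotvec(o['tool_rot']).as_matrix();print(Rm.round(3))
print((Rm.T@(np.array([.5094,.1896,.040])-p)*100).round(2))
E
```

```text
[0.50923967 0.18893479 0.14768663] [ 0.18095619 -0.30875546 -0.43373903] 9.05
[[ 0.99  -0.141  0.001]
 [-0.141 -0.99   0.004]
 [-0.    -0.005 -1.   ]]
[ 1.000e-02 -2.000e-02  1.077e+01]
```

View pics/w7.png

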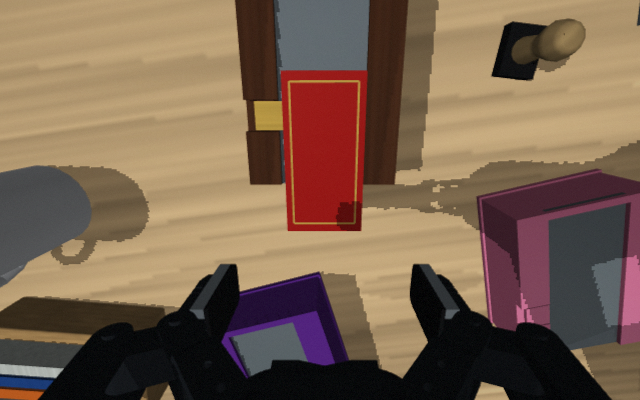

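Centred: the blank (cols 288–362, mid 325) lies midway between the fingers (cols 238–412). The wrist camera's perspective is the reason it shows ahead of them. Descending now.

Emit:
apply_moves --pt "0 0 2 0 0 0" --pt "0 0 5 0 0 0" --pt "0 0 8 0 0 0" --pt "0 0 9.8 0 0 0" --pt "0 0 10.6 0 0 0" --pt "0 0 10.8 0 0 0" --pt "0 0 10.8 0 0 0"

```text
t: 9.75
tool_pos: [0.51, 0.1897, 0.0408]
tool_rot: [-3.129, 0.221, -0.003]
contact_force: [0.8, -0.3, -0.1]
opening: 0.0856
```

```bash
python3 - <<'E'
from h import *
im=snap('wrist','w8.png'); o=ctrl.get_obs(); p=o['tool_pos'];print(p,o['contact_force'],o['t'])
s=snap('scene'); cv2.imwrite('pics/s8.png',cv2.resize(s['color'][160:260,330:450],None,fx=5,fy=5,interpolation=cv2.INTER_CUBIC))
E
```

```text
[0.51033704 0.18973872 0.04121357] [0.63461625 0.39031836 0.30985381] 9.8
```

View pics/w8.png

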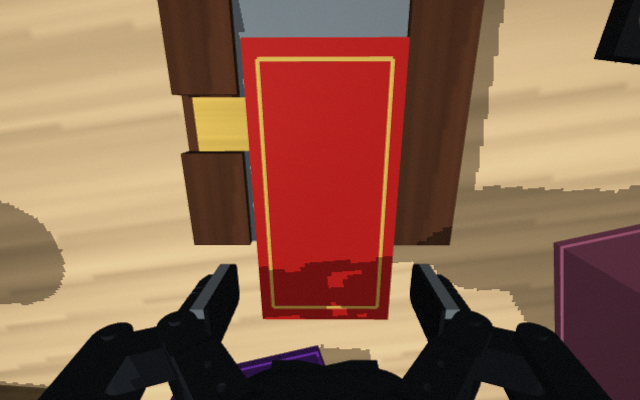

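View pics/s8.png

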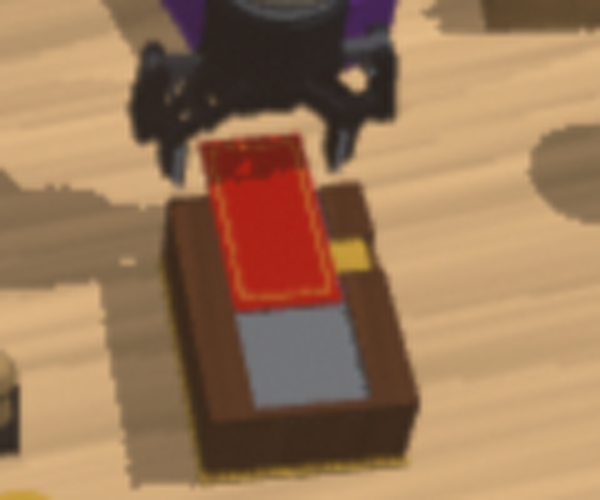

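The blank's front end (row 318) lies between the pads with even gaps each side. Closing.

Emit:
apply_moves --pt "0 0 0 0 0 0" --pt "0 0 0 0 0 0" --pt "0 0 0 0 0 0" --pt "0 0 0 0 0 0" --pt "0 0 0 0 0 0" --pt "0 0 0 0 0 0" --grip 1 --squeeze 45

```text
t: 10.45
tool_pos: [0.5114, 0.19, 0.0427]
tool_rot: [-3.128, 0.221, -0.008]
contact_force: [-1.6, 0.2, 4.8]
opening: 0.0585
```

```bash
python3 - <<'E'
from h import *
im=snap('wrist','w9.png'); o=ctrl.get_obs(); p=o['tool_pos'];print(p,o['contact_force'],o['t'],o['opening'])
E
```

```text
[0.51139804 0.18997254 0.04264767] [-1.27084889 -0.68684434  6.77381893] 10.5 0.05861840547114398
```

View pics/w9.png

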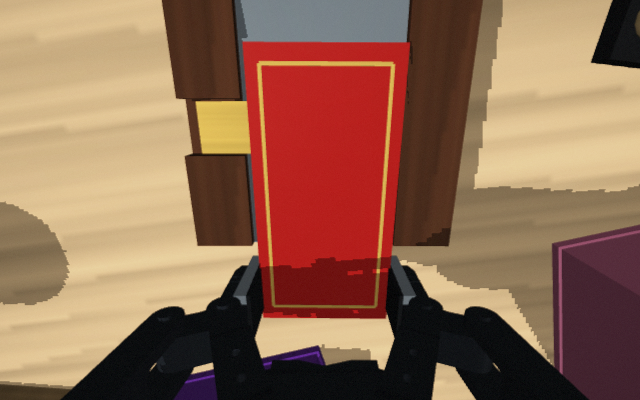

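Pinched on both long sides (opening 58.6 mm). Lift it straight up.

Emit:
apply_moves --pt "0 0 -0.2 0 0 0" --pt "0 0 -0.6 0 0 0" --pt "0 0 -1.2 0 0 0" --pt "0 0 -2 0 0 0" --pt "0 0 -3.5 0 0 0" --pt "0 0 -5.5 0 0 0" --pt "0 0 -7.5 0 0 0" --pt "0 0 -9 0 0 0" --pt "0 0 -10 0 0 0" --pt "0 0 -10 0 0 0"

```text
t: 11.5
tool_pos: [0.512, 0.1897, 0.1449]
tool_rot: [-3.127, 0.221, -0.013]
contact_force: [0.3, -0.3, -0.1]
opening: 0.0585
```

```bash
python3 - <<'E'
from h import *
im=snap('wrist','w10.png'); o=ctrl.get_obs(); p=o['tool_pos'];print(p,o['contact_force'],o['t'],o['opening'])
s=snap('scene'); cv2.imwrite('pics/s10.png',cv2.resize(s['color'][120:280,300:460],None,fx=3.7,fy=3.7,interpolation=cv2.INTER_CUBIC))
E
```

```text
[0.51125339 0.18947339 0.14343045] [-0.52326408 -0.18670889 -1.02237549] 11.55 0.05885722335528845
```

View pics/w10.png

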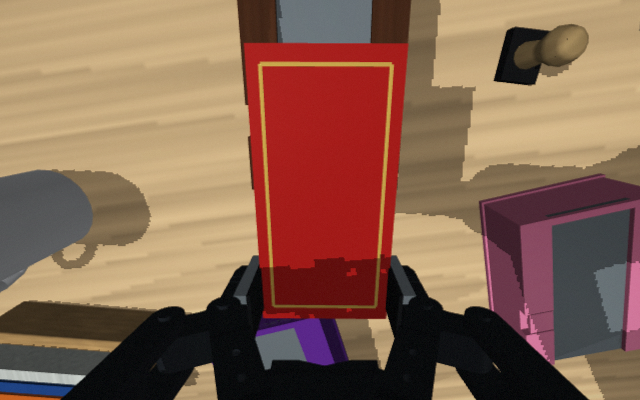

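View pics/s10.png

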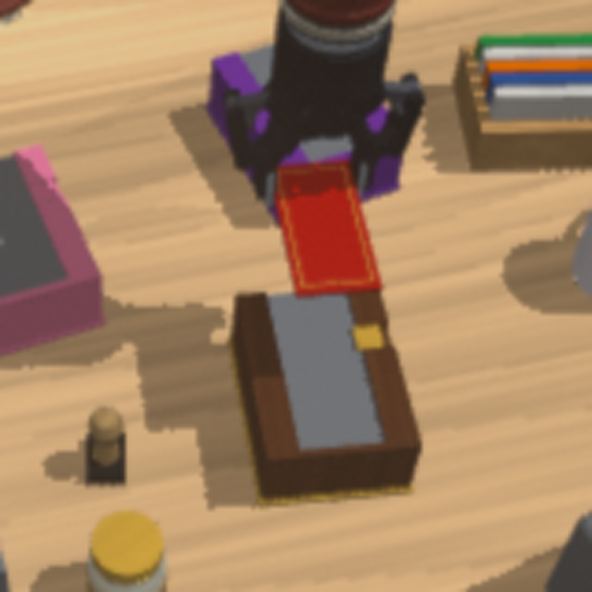

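The blank is out and held flat and straight: its rear end at rows 42–43 is unchanged in the wrist view and the channel is empty. I'll go up and sideways to a spot where the engraver shows beside the blank.

Emit:
apply_moves --pt "0 0 -2 0 0 0" --pt "-0.2 1 -4.5 0 0 0" --pt "-0.5 3 -7 0 0 -0.1" --pt "-1 6 -9 0 0 -0.4" --pt "-1.5 9 -10.5 0 0 -0.8" --pt "-2 12 -10.5 0 0 -1.2" --pt "-2.4 15 -10.5 0 0 -1.6" --pt "-2.7 18 -10.5 0 0 -2" --pt "-2.9 20.5 -10.5 0 0 -2" --pt "-3 22 -10.5 0 0 -2" --pt "-3 22.6 -10.5 0 0 -2" --pt "-3 22.6 -10.5 0 0 -2" --pt "-3 22.6 -10.5 0 0 -2"

```text
t: 12.9
tool_pos: [0.4485, -0.0302, 0.2452]
tool_rot: [-3.135, -0.053, -0.006]
contact_force: [0.4, 0.5, -0.4]
opening: 0.0586
```

```bash
python3 - <<'E'
from h import *
im=snap('wrist','w11.png'); o=ctrl.get_obs(); p=o['tool_pos'];print(p,o['contact_force'],o['t'],o['opening']);Rm=R.from_rotvec(o['tool_rot']).as_matrix();print(Rm.round(3))
cv2.imwrite('pics/w11e.png',cv2.resize(im['color'][0:200,400:640],None,fx=3.3,fy=3,interpolation=cv2.INTER_CUBIC))
E
```

```text
[ 0.44864033 -0.0300959   0.24543286] [-0.77942901 -0.45361173  0.25334597] 12.95 0.058850969485714624
[[ 0.999  0.034  0.004]
 [ 0.034 -0.999  0.006]
 [ 0.004 -0.006 -1.   ]]
```

View pics/w11.png

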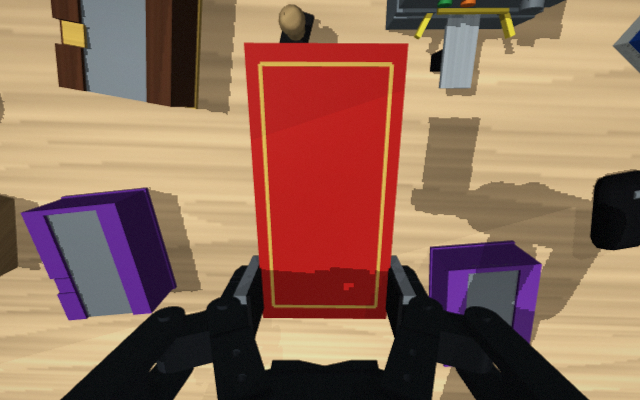

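The tongue is clear at (460,50), with its tip at row 87 and cheek tips at (422,37) and (513,38). I'll measure it on the plane z = 45 mm.

```bash
python3 - <<'E'
from h import *
im=np.load('last_wrist.npz')
cv2.imwrite('pics/w11e.png',cv2.resize(im['color'][0:110,380:550],None,fx=4.5,fy=4.5,interpolation=cv2.INTER_CUBIC))
E
```

```text
(no output)
```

View pics/w11e.png

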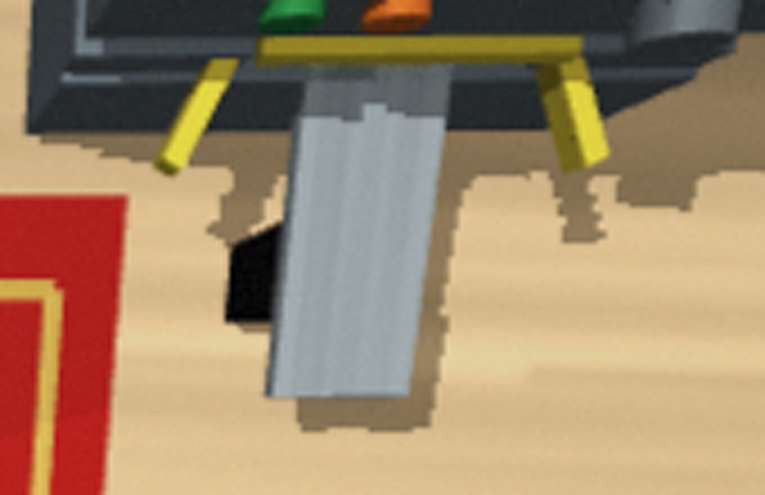

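```bash
python3 - <<'E'
from h import *
im=np.load('last_wrist.npz')
g=lambda x,y:(380+(x+.5)/4.5-.5,(y+.5)/4.5-.5)
T=onz(im,[g(275,396),g(410,396),g(303,90),g(450,90)],.045)*1e3; print(T.round(1).tolist())
print('yaw sides',[np.degrees(np.arctan2(d[1],d[0])) for d in (T[2]-T[0],T[3]-T[1])],'yaw front',np.degrees(np.arctan2(T[0,0]-T[1,0],T[1,1]-T[0,1])), 'width',np.linalg.norm(T[0]-T[1]),np.linalg.norm(T[2]-T[3]))
C=onz(im,[g(180,165),g(572,168)],.05)*1e3; print('cheek inner tips',C.round(1).tolist(),C.mean(0).round(1))
C=onz(im,[g(180,165),g(572,168)],.06)*1e3; print('cheek inner tips z60',C.round(1).tolist(),C.mean(0).round(1))
# blank in hand: solve height from known corners: top face corner px
print('cam',(-cv2.Rodrigues(im['rvec'])[0].T@im['tvec'].reshape(3)).round(4))
# top view tongue edges
t=snap('top','t11.png'); 
cv2.imwrite('pics/t11c.png',cv2.resize(t['color'][110:200,340:420],None,fx=6.5,fy=6.5,interpolation=cv2.INTER_CUBIC))
E
```

```text
[[554.7, -149.4, 45.0], [555.8, -181.2, 45.0], [617.9, -145.9, 45.0], [618.9, -178.4, 45.0]]
yaw sides [np.float64(3.1941159611588104), np.float64(2.569407032178431)] yaw front -178.13479397487086 width 31.857959975697362 32.54820863244103
cheek inner tips [[601.3, -119.2, 50.0], [603.4, -206.2, 50.0]] [ 602.4 -162.7   50. ]
cheek inner tips z60 [[599.2, -116.5, 60.0], [601.3, -200.9, 60.0]] [ 600.2 -158.7   60. ]
cam [ 0.5296 -0.0281  0.3883]
```

View pics/t11c.png

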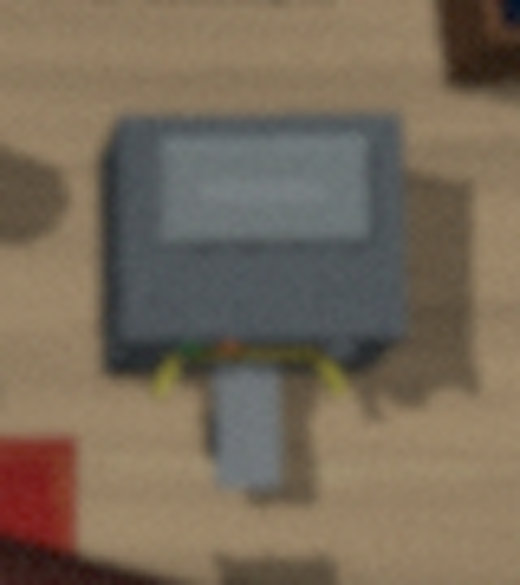

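```bash
python3 - <<'E'
from h import *
print('R grip',R.from_rotvec([-3.128,.221,-.008]).as_matrix().round(4).tolist())
im=np.load('last_wrist.npz'); o=ctrl.get_obs(); p=o['tool_pos'];Rm=R.from_rotvec(o['tool_rot']).as_matrix()
hsv=cv2.cvtColor(im['color'],cv2.COLOR_BGR2HSV); m=(((hsv[...,0]<14)|(hsv[...,0]>170))&(hsv[...,1]>180)&(hsv[...,2]>70)).astype(np.uint8)
m[:,:240]=0;m[:,412:]=0;m=cv2.morphologyEx(m,cv2.MORPH_CLOSE,np.ones((5,5)))
L=[];Rr=[]
for r in range(50,240,10):
    c=np.where(m[r])[0];L.append((c.min()-.5,r));Rr.append((c.max()+.5,r))
top=[(c,np.argmax(m[:,c])-.5) for c in range(260,400,10)]; bot=[(c,len(m)-np.argmax(m[::-1,c])-.5) for c in range(280,375,10)]
for dz in (17.4,21.4):
  # intersect with tool plane at z=-dz/1000 (blank top face in tool frame)
  def on(px):
    c,d=ray(im,px); c=Rm.T@(c-p); d=d@Rm; s=(-dz/1e3-c[2])/d[:,2]; return (c+s[:,None]*d)*1e3
  l,r_,t,b=on(L),on(Rr),on(top),on(bot)
  print(dz,'width',(r_[:,1]-l[:,1])[[0,-1]].round(1),'midy',((r_+l)[:,1]/2)[[0,9,-1]].round(1),'x range',b[:,0].mean().round(1),t[:,0].mean().round(1),'slope L,R deg',np.degrees(np.polyfit(l[:,0],l[:,1],1)[0]).round(2),np.degrees(np.polyfit(r_[:,0],r_[:,1],1)[0]).round(2),'rear skew',np.degrees(np.polyfit(t[:,1],t[:,0],1)[0]).round(2))
E
```

```text
R grip [[0.9901, -0.1406, 0.0055], [-0.1406, -0.99, 0.0054], [0.0047, -0.0061, -1.0]]
17.4 width [60.7 61.4] midy [0.5 0.3 0.1] x range -18.7 104.1 slope L,R deg 0.51 0.3 rear skew -0.37
21.4 width [58.7 59.4] midy [0.5 0.3 0.1] x range -15.5 103.4 slope L,R deg 0.51 0.3 rear skew -0.37
```

```bash
python3 - <<'E'
from h import *
im=np.load('last_top.npz')
for n,z in (('purple',.064),):
    print((onz(im,[(382,248),(418,245),(423,291),(387,295)],z)*1e3).round(0).tolist())
print('pink',(onz(im,[(317,205),(352,203),(355,250),(320,250)],.064)*1e3).round(0).tolist())
print('mouse',(onz(im,[(442,214),(462,240)],.03)*1e3).round(0).tolist())
o=ctrl.get_obs(); p=o['tool_pos'];Rm=R.from_rotvec(o['tool_rot']).as_matrix()
for t in ([.4494,-.1701,.15],[.4494,-.1701,.0305]): print((Rm.T@(np.array(t)-p)*100).round(2))
E
```

```text
[[348.0, -182.0, 64.0], [361.0, -298.0, 64.0], [215.0, -316.0, 64.0], [199.0, -201.0, 64.0]]
pink [[480.0, 32.0, 64.0], [490.0, -81.0, 64.0], [339.0, -95.0, 64.0], [335.0, 18.0, 64.0]]
mouse [[464.0, -386.0, 30.0], [380.0, -454.0, 30.0]]
[-0.46 14.05  9.48]
[-0.51 14.12 21.43]
```

Emit:
apply_moves --pt "0 1 0 0 0 0" --pt "0 3 0 0 0 -0.1" --pt "-0.2 6 0 0 0 -0.2" --pt "-0.3 9 0 0 0 -0.2" --pt "-0.5 11.5 1 0 0 -0.2" --pt "-0.5 13.3 3 0 0 -0.2" --pt "-0.5 14 5.5 0 0 -0.2" --pt "-0.5 14.1 8 0 0 -0.2" --pt "-0.5 14.1 10.5 0 0 -0.2" --pt "-0.5 14.1 12.5 0 0 -0.2" --pt "-0.5 14.1 13.5 0 0 -0.2" --pt "-0.5 14.1 13.5 0 0 -0.2"

```text
t: 14.2
tool_pos: [0.4482, -0.1699, 0.1081]
tool_rot: [-3.133, -0.082, -0.002]
contact_force: [-0.7, 0.1, 0.0]
opening: 0.0582
```

```bash
python3 - <<'E'
from h import *
im=snap('wrist','w12.png')
o=ctrl.get_obs(); p=o['tool_pos'];Rm=R.from_rotvec(o['tool_rot']).as_matrix();print(p,Rm.round(3).tolist(),o['t'],o['opening'],o['contact_force'])
print((Rm.T@(np.array([.4494,-.1701,.0305])-p)*100).round(2))
E
```

```text
[ 0.44903969 -0.17033431  0.10958268] [[0.999, 0.052, 0.003], [0.052, -0.999, 0.006], [0.004, -0.006, -1.0]] 14.25 0.0582682847339788 [ 1.26167683  0.06245646 -0.58440931]
[0.01 0.03 7.91]
```

View pics/w12.png

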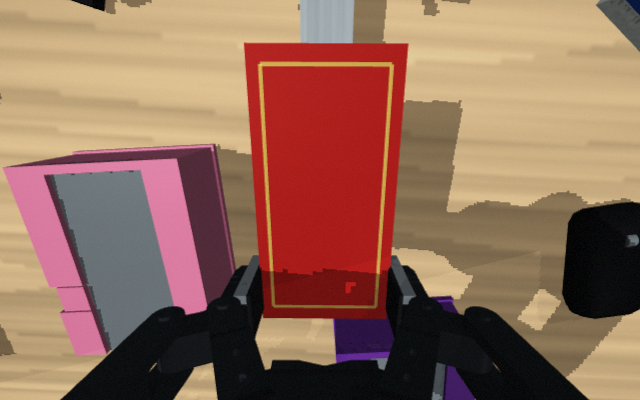

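The tongue (cols 301–353) is centred ahead of the blank (mid col 326). Lower to just above tongue height.

Emit:
apply_moves --pt "0 0 1.5 0 0 0" --pt "0 0 3.5 0 0 0" --pt "0 0 5.5 0 0 0" --pt "0 0 7 0 0 0" --pt "0 0 7.7 0 0 0" --pt "0 0 7.9 0 0 0" --pt "0 0 7.9 0 0 0"

```text
t: 14.95
tool_pos: [0.4498, -0.1701, 0.0311]
tool_rot: [-3.135, -0.082, -0.007]
contact_force: [0.9, 0.4, -0.4]
opening: 0.0586
```

```bash
python3 - <<'E'
from h import *
im=snap('wrist','w13.png')
o=ctrl.get_obs(); p=o['tool_pos'];Rm=R.from_rotvec(o['tool_rot']).as_matrix();print(p,Rm.round(3).tolist(),o['t'],o['opening'],o['contact_force'])
s=snap('scene'); cv2.imwrite('pics/s13.png',cv2.resize(s['color'][170:310,200:340],None,fx=4.2,fy=4.2,interpolation=cv2.INTER_CUBIC))
E
```

```text
[ 0.45006224 -0.17024513  0.03149468] [[0.999, 0.052, 0.005], [0.052, -0.999, 0.005], [0.005, -0.005, -1.0]] 15.0 0.05847566240841335 [-0.7294981   0.57345993 -0.42480488]
```

View pics/w13.png

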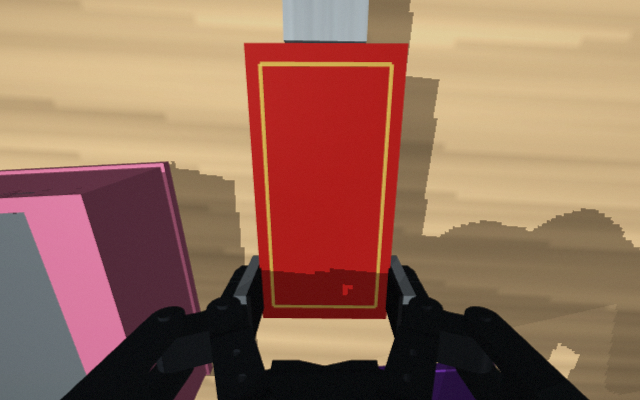

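View pics/s13.png

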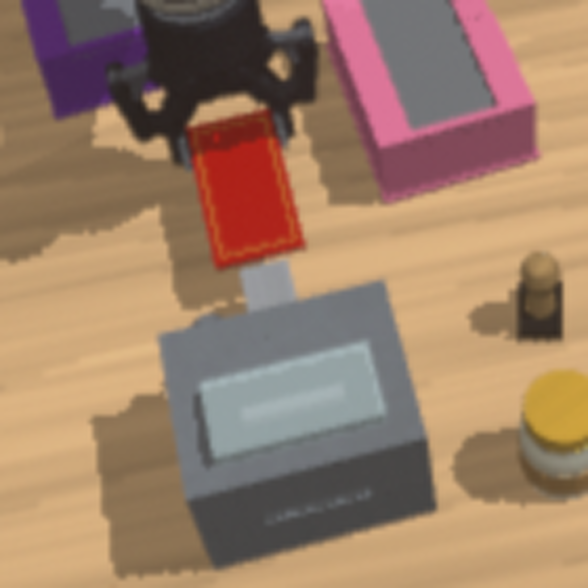

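Aligned: tongue mid col 325.5, blank mid col 326.5. I'll feed in 6 cm and watch the force.

Emit:
apply_moves --pt "0.5 0 0.05 0 0 0" --pt "1.5 0 0.1 0 0 0" --pt "2.5 0 0.1 0 0 0" --pt "3.5 0 0.1 0 0 0" --pt "4.5 0 0.1 0 0 0" --pt "5.5 0 0.1 0 0 0" --pt "6 0 0.1 0 0 0" --pt "6 0 0.1 0 0 0"

```text
t: 15.85
tool_pos: [0.5108, -0.1671, 0.031]
tool_rot: [-3.136, -0.083, -0.009]
contact_force: [0.1, 0.5, 0.3]
opening: 0.0585
```

```bash
python3 - <<'E'
from h import *
im=snap('wrist','w14.png')
o=ctrl.get_obs(); p=o['tool_pos'];Rm=R.from_rotvec(o['tool_rot']).as_matrix();print(p,Rm.round(3).tolist(),o['t'],o['opening'],o['contact_force'])
u=np.array([.99897,.0454]);h=np.array([.6052,-.163]);v=np.array([-.0454,.99897]);c=p+Rm@np.array([.044,.0003,-.019]);print('blank centre in engraver mm',(c[:2]-h)@u*1e3,(c[:2]-h)@v*1e3,c[2])
E
```

```text
[ 0.51025491 -0.16710402  0.03087429] [[0.999, 0.053, 0.005], [0.053, -0.999, 0.005], [0.005, -0.005, -1.0]] 15.9 0.0583844300515165 [-0.38640545 -0.82219306 -0.77499308]
blank centre in engraver mm -51.12914744886071 0.13600218186463991 0.050096311478184025
```

View pics/w14.png

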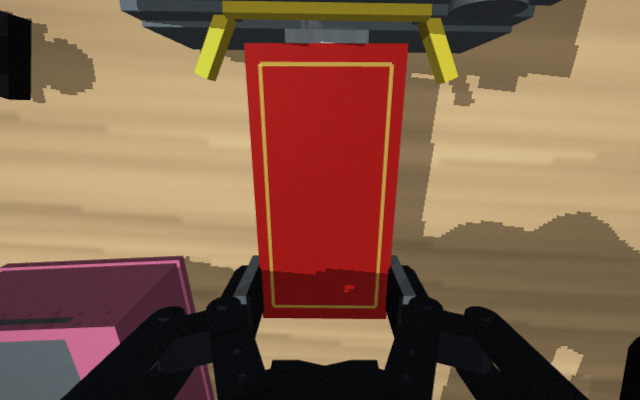

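The blank's leading edge (cols 246–407, mid 326) sits centred between the cheeks (tips at cols 214 and 440, mid 327). Continuing.

Emit:
apply_moves --pt "0.4 0 0.05 0 0 0" --pt "0.8 0 0.08 0 0 0" --pt "1.2 0 0.08 0 0 0" --pt "1.6 0 0.08 0 0 0" --pt "2 0.01 0.08 0 0 0" --pt "2.4 0.01 0.08 0 0 0" --pt "2.8 0.02 0.08 0 0 0" --pt "2.8 0.02 0.08 0 0 0"

```text
t: 16.7
tool_pos: [0.5388, -0.1659, 0.0304]
tool_rot: [-3.136, -0.083, -0.008]
contact_force: [0.2, -0.4, -0.5]
opening: 0.0589
```

```bash
cat >> h.py <<'E'
def rep():
    o=ctrl.get_obs(); p=o['tool_pos'];Rm=R.from_rotvec(o['tool_rot']).as_matrix();print(p.round(4),'yaw',np.degrees(np.arctan2(Rm[1,0],Rm[0,0])).round(2),'tz',Rm[:,2].round(3),o['t'],o['opening'].round(4),o['contact_force'].round(1))
    u=np.array([.99897,.0454]);h=np.array([.6052,-.163]);v=np.array([-.0454,.99897]);c=p+Rm@np.array([.044,.0003,-.019]);print('blank centre in engraver mm',(c[:2]-h)@u*1e3,(c[:2]-h)@v*1e3,c[2]*1e3)
E
python3 - <<'E'
from h import *
snap('wrist','w15.png'); rep()
E
```

```text
Traceback (most recent call last):
  File "h.py", line 34, in rep
    o=ctrl.get_obs(); p=o['tool_pos'];Rm=R.from_rotvec(o['tool_rot']).as_matrix();print(p.round(4),'yaw',np.degrees(np.arctan2(Rm[1,0],Rm[0,0])).round(2),'tz',Rm[:,2].round(3),o['t'],o['opening'].round(4),o['contact_force'].round(1))
                                                                                                                                                                                       ^^^^^^^^^^^^^^^^^^
AttributeError: 'float' object has no attribute 'round'
```

View pics/w15.png

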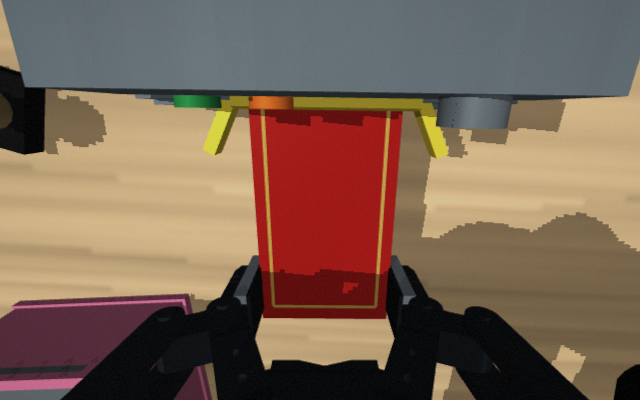

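The blank is under the yellow bar at row 108 and in the slot, with no contact force. Next 16 mm, then a slow final push.

```bash
sed -i "s/o\['opening'\].round(4)/round(o['opening'],4)/" h.py; python3 - <<'E'
from h import *
rep()
E
```

```text
[ 0.5385 -0.1658  0.0302] yaw 3.04 tz [ 0.005  0.005 -1.   ] 16.75 0.0583 [ 0.  -0.3 -1.1]
blank centre in engraver mm -22.868690278667028 0.1830438528002408 49.452419831896414
```

Emit:
apply_moves --pt "0.3 0 0.05 0 0 0" --pt "0.6 0 0.08 0 0 0" --pt "0.9 0.01 0.1 0 0 0" --pt "1.2 0.01 0.1 0 0 0" --pt "1.5 0.01 0.1 0 0 0" --pt "1.6 0.01 0.1 0 0 0" --pt "1.6 0.01 0.1 0 0 0"

```text
t: 17.45
tool_pos: [0.5547, -0.165, 0.0294]
tool_rot: [-3.135, -0.083, -0.008]
contact_force: [0.6, 0.5, -0.9]
opening: 0.0585
```

```bash
python3 - <<'E'
from h import *
snap('wrist','w16.png'); rep()
E
```

```text
[ 0.5545 -0.165   0.0293] yaw 3.04 tz [ 0.005  0.005 -1.   ] 17.5 0.058 [-0.4 -0.1 -1. ]
blank centre in engraver mm -6.825777750437727 0.213552526423695 48.5369819725313
```

Emit:
apply_moves --pt "0.1 0 0 0 0 0" --pt "0.2 0 0 0 0 0" --pt "0.3 0 0 0 0 0" --pt "0.4 0 0 0 0 0" --pt "0.45 0 0 0 0 0" --pt "0.45 0 0 0 0 0"

```text
t: 18.1
tool_pos: [0.5591, -0.1648, 0.0293]
tool_rot: [-3.135, -0.083, -0.008]
contact_force: [-0.2, 0.0, -1.2]
opening: 0.0584
```

```bash
python3 - <<'E'
from h import *
snap('wrist','w17.png'); rep()
s=snap('scene'); cv2.imwrite('pics/s17.png',cv2.resize(s['color'][170:310,200:340],None,fx=4.2,fy=4.2,interpolation=cv2.INTER_CUBIC))
E
```

```text
[ 0.559  -0.1648  0.0293] yaw 3.04 tz [ 0.005  0.005 -1.   ] 18.15 0.0582 [ 0.1 -0.5 -0. ]
blank centre in engraver mm -2.29618139163742 0.2395439238324647 48.55072142655881
```

View pics/w17.png

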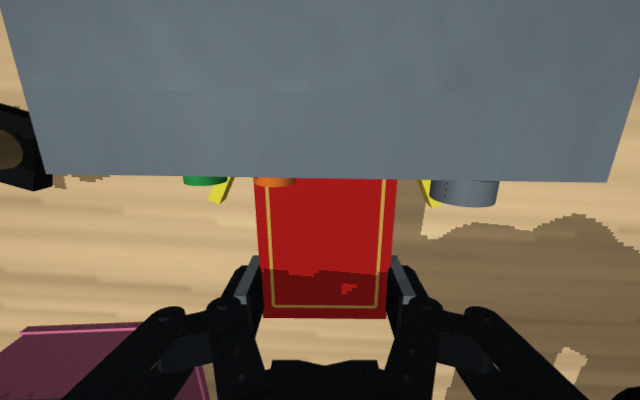

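View pics/s17.png

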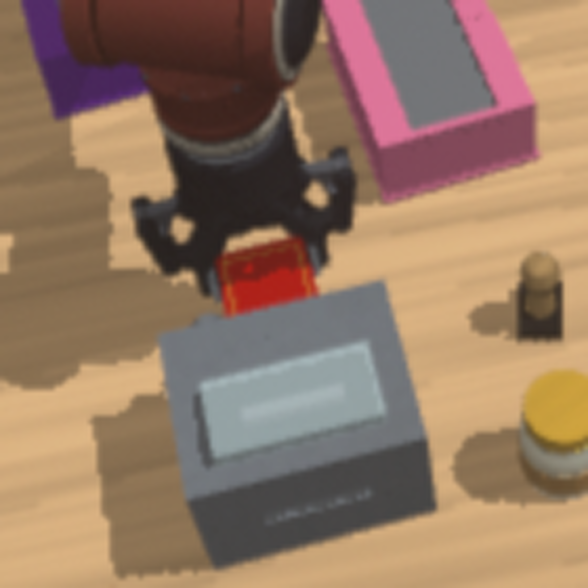

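Nearly home with room to spare around the gripper. I'll take small steps until the stop gives a force.

Emit:
apply_moves --pt "0.07 0 0.03 0 0 0" --pt "0.14 0 0.06 0 0 0" --pt "0.2 0 0.08 0 0 0" --pt "0.25 0 0.08 0 0 0" --pt "0.25 0 0.08 0 0 0"

```text
t: 18.7
tool_pos: [0.5614, -0.1646, 0.0284]
tool_rot: [-3.135, -0.083, -0.007]
contact_force: [0.2, -0.4, 0.2]
opening: 0.0586
```

Emit:
apply_moves --pt "0.05 0 0.02 0 0 0" --pt "0.1 0 0.04 0 0 0" --pt "0.15 0 0.05 0 0 0" --pt "0.15 0 0.05 0 0 0"

```text
t: 19.1
tool_pos: [0.5615, -0.1646, 0.0281]
tool_rot: [-3.135, -0.083, -0.001]
contact_force: [-8.2, -0.7, 6.8]
opening: 0.0588
```

Stop reached: −8.2 N along x at the predicted home (computed centre within about 0.3 mm), and the blank is on the tongue (z force 6.8 N, bottom at 45 mm). Release.

Emit:
apply_moves --pt "0.03 0 0 0 0 0" --pt "0.03 0 0 0 0 0" --pt "0.03 0 0 0 0 0" --pt "0.03 0 0 0 0 0" --pt "0.03 0 0 0 0 0" --pt "0.03 0 0 0 0 0" --grip 0

```text
t: 19.7
tool_pos: [0.5619, -0.1646, 0.0281]
tool_rot: [-3.135, -0.083, -0.001]
contact_force: [-0.2, 0.2, -0.2]
opening: 0.0855
```

```bash
python3 - <<'E'
from h import *
snap('wrist','w18.png'); rep()
E
```

```text
[ 0.5619 -0.1645  0.0281] yaw 3.05 tz [ 0.     0.006 -1.   ] 19.75 0.0857 [ 0.3 -0.2  0.1]
blank centre in engraver mm 0.6467990246923061 0.35774946753974535 47.13137163802002
```

View pics/w18.png

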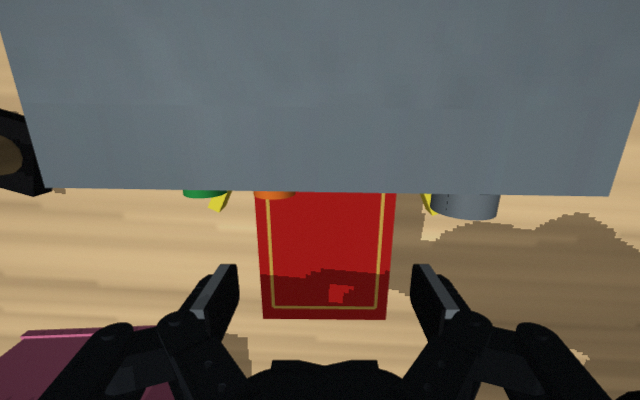

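The blank rests free on the tongue, its end at row 318 and unmoved. I'll back out and then check with a gentle fingertip push on its end that it is fully home.

Emit:
apply_moves --pt "-0.5 0 0 0 0 0" --pt "-2 0 0 0 0 0" --pt "-4 0 0 0 0 0" --pt "-6 0 0 0 0 0" --pt "-7.5 0 -0.3 0 0 0" --pt "-7.8 0 -1 0 0 0" --pt "-7.8 0 -1.2 0 0 0" --pt "-7.8 0 -1.2 0 0 0"

```text
t: 20.55
tool_pos: [0.4852, -0.1692, 0.0413]
tool_rot: [-3.136, -0.083, -0.005]
contact_force: [0.8, 1.0, -0.6]
opening: 0.0856
```

Emit:
apply_moves --pt "0 0 0 0 0 0" --pt "0 0 0 0 0 0" --pt "0 0 0 0 0 0" --pt "0 0 0 0 0 0" --pt "0 0 0 0 0 0" --pt "0 0 0 0 0 0" --grip 1

```text
t: 21.15
tool_pos: [0.4852, -0.1691, 0.0411]
tool_rot: [-3.136, -0.084, -0.004]
contact_force: [-0.3, -0.4, -0.7]
opening: 0.0003
```

```bash
python3 - <<'E'
from h import *
im=snap('wrist','w19.png'); rep()
hsv=cv2.cvtColor(im['color'],cv2.COLOR_BGR2HSV); m=(((hsv[...,0]<14)|(hsv[...,0]>170))&(hsv[...,1]>190)&(hsv[...,2]>70)).astype(np.uint8)
m=cv2.morphologyEx(m,cv2.MORPH_CLOSE,np.ones((5,5)))
px=[(c,400-np.argmax(m[::-1,c])-.5) for c in range(275,380,8)]; print(px[::4])
P=onz(im,px,.049); u=np.array([.99897,.0454]);v=np.array([-.0454,.99897]);h=np.array([.6052,-.163])
print(((P[:,:2]-h)@u*1e3).round(1))
E
```

```text
[ 0.4852 -0.1692  0.0412] yaw 3.05 tz [ 0.003  0.005 -1.   ] 21.2 -0.0003 [0.3 0.7 0.4]
blank centre in engraver mm -76.22122681982111 -0.7925956886421982 60.28769753871941
[(275, np.float64(156.5)), (307, np.float64(156.5)), (339, np.float64(156.5)), (371, np.float64(157.5))]
[-59.8 -59.8 -59.7 -59.7 -59.7 -59.7 -59.6 -59.6 -59.6 -60.  -60.  -59.9
 -59.9 -59.9]
```

View pics/w19.png

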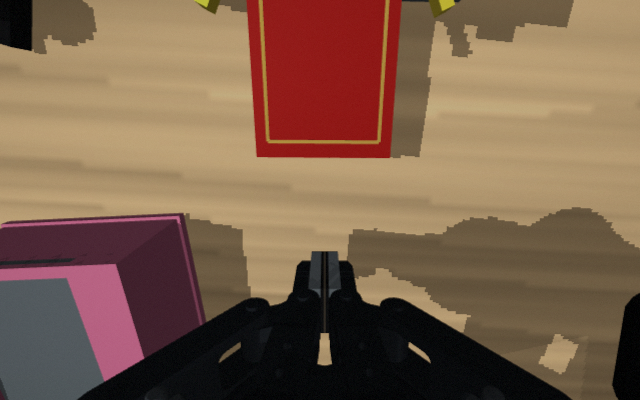

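The blank's outer end (row 156.5) lies at −59.8 mm in the engraver frame, against −60 expected, and square to it. Now a gentle confirming push.

Emit:
apply_moves --pt "1 0 0 0 0 0" --pt "2 0 0 0 0 0" --pt "3 0 0 0 0 0" --pt "3.8 0 0 0 0 0" --pt "4.2 0 0 0 0 0" --pt "4.4 0 0 0 0 0" --pt "4.4 0 0 0 0 0"

```text
t: 21.9
tool_pos: [0.5292, -0.1668, 0.0412]
tool_rot: [-3.136, -0.084, -0.004]
contact_force: [0.8, 0.1, 0.7]
opening: 0.0
```

Emit:
apply_moves --pt "0.1 0 0 0 0 0" --pt "0.2 0 0 0 0 0" --pt "0.3 0 0 0 0 0" --pt "0.3 0 0 0 0 0"

```text
t: 22.3
tool_pos: [0.5323, -0.1666, 0.0413]
tool_rot: [-3.136, -0.084, -0.004]
contact_force: [0.3, -0.1, -0.3]
opening: -0.0001
```

Emit:
apply_moves --pt "0.08 0 0 0 0 0" --pt "0.16 0 0 0 0 0" --pt "0.2 0 0 0 0 0" --pt "0.2 0 0 0 0 0"

```text
t: 22.7
tool_pos: [0.5338, -0.1666, 0.0412]
tool_rot: [-3.136, -0.084, -0.002]
contact_force: [-3.1, 0.1, 2.7]
opening: 0.0003
```

Emit:
apply_moves --pt "0.08 0 0 0 0 0" --pt "0.15 0 0 0 0 0" --pt "0.15 0 0 0 0 0" --pt "0.15 0 0 0 0 0"

```text
t: 23.1
tool_pos: [0.5339, -0.1665, 0.0411]
tool_rot: [-3.135, -0.084, 0.004]
contact_force: [-7.5, -0.6, 6.0]
opening: -0.0001
```

The blank is rigid against the stop: 0.1 mm of movement up to 7.5 N. Retreat.

Emit:
apply_moves --pt "-0.5 0 0 0 0 0" --pt "-1.5 0 0 0 0 0" --pt "-3 0 -0.5 0 0 0" --pt "-5 0 -2 0 0 0" --pt "-6.5 0 -5 0 0 0" --pt "-7 0 -8 0 0 0" --pt "-7 0 -11 0 0 0" --pt "-7 0 -13 0 0 0" --pt "-7 0 -13 0 0 0" --pt "-7 0 -13 0 0 0"

```text
t: 24.1
tool_pos: [0.4641, -0.1708, 0.1709]
tool_rot: [-3.136, -0.084, 0.003]
contact_force: [0.6, -0.3, -0.2]
opening: 0.0001
```

```bash
python3 - <<'E'
from h import *
im=snap('wrist','w20.png'); rep()
hsv=cv2.cvtColor(im['color'],cv2.COLOR_BGR2HSV); m=(((hsv[...,0]<14)|(hsv[...,0]>170))&(hsv[...,1]>190)&(hsv[...,2]>70)).astype(np.uint8)
m[200:]=0
m=cv2.morphologyEx(m,cv2.MORPH_CLOSE,np.ones((5,5)))
c,_=cv2.findContours(m,cv2.RETR_EXTERNAL,cv2.CHAIN_APPROX_NONE); c=max(c,key=cv2.contourArea); x,y,w,hh=cv2.boundingRect(c); print(x,y,w,hh)
px=[(q,np.where(m[:,q])[0].max()+.5) for q in range(x+8,x+w-8,6)]
P=onz(im,px,.049); u=np.array([.99897,.0454]);v=np.array([-.0454,.99897]);h=np.array([.6052,-.163])
print(((P[:,:2]-h)@u*1e3).round(1),((P[:,:2]-h)@v*1e3).mean().round(1))
s=snap('scene','s20.png')
E
```

```text
[ 0.4636 -0.1705  0.1698] yaw 3.08 tz [-0.004  0.006 -1.   ] 24.15 0.0 [-0.3 -0.1 -1.5]
blank centre in engraver mm -97.71950394364589 -1.1186966939060121 188.60246950994238
286 0 78 108
[-59.5 -59.5 -59.4 -59.4 -59.4 -59.3 -60.1 -60.  -60.  -60.  -59.9] 0.2
```

View pics/w20.png

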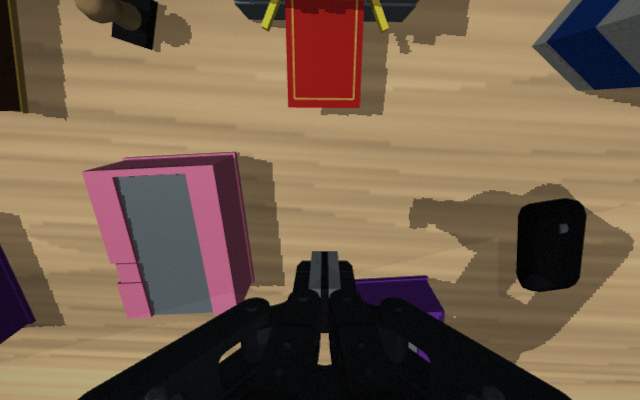

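View pics/s20.png

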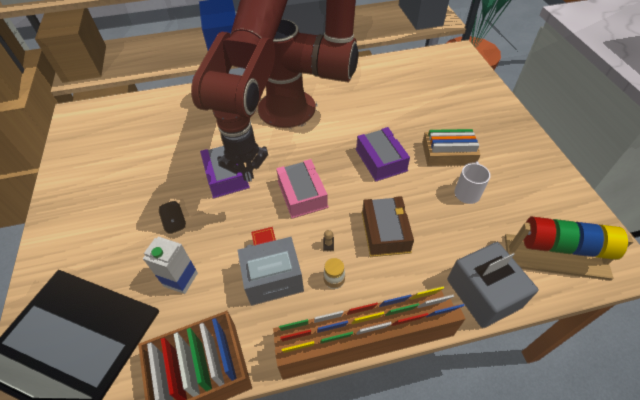

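The blank's end is at −59.7 mm and it is seated and square. The robot touches nothing, and the other objects stand where they were. Handing in.

```bash
python3 -c "
from station import ctrl
print(ctrl.finish_job())"
```

```text
the job is handed in; nothing more can be done
None
```

The red blank is in the engraver, fully home against the stop and released, and I handed the job in at about 24 s.

- **Slide and lift:** I pressed a fingertip on the rear half of the blank, reading 6–8 N, and slid it until 37–38 mm stuck out. I then pinched that end by its long sides and lifted it out flat.
- **Feed:** I fed the other end along the tongue into the slot until the stop pushed back with about 8 N, then let go.
- **Checks:** A fingertip push on the outer end moved it only 0.1 mm at 7.5 N. The last picture puts that end at −59.3 to −60.1 mm, against −60 expected, square and within 0.2 mm of centre.
- **Everything else:** By eye, the other objects stand where they were in the first pictures, and the gripper touches nothing.
- **Limits of the checks:** No check failed. The camera calibration is only good to about 2 mm, so the two pushes against the stop are the firmer evidence. Forces were read at the end of each move, so brief peaks in between were not seen.

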